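# Find the hidden catch of the bar box and open it

## Task

The sliding lid of the wooden bar box is locked by a hidden catch: one of the four identical recessed discs in its flat panel. With the fingertips, feel from disc to disc, press in the one that gives so that the lid springs ajar, then push the lid by its square scoop until it is fully open. Grasp and lift nothing, and leave the jigger, the shot glass and the cork round the box where they stand.

Things in the scene. Friction and masses are not known exactly. Their poses are not given: they have to be found in the camera images.
- bar_box: Low dark wood box, 134 (x) x 286 (y) x 75 mm high, fixed to the worktop, its position and yaw varying. Origin: centre of its underside; z up, y along its length. Its end towards -y is the flat panel, 134 mm square. Next to it the lid, flush with the panel (y = -8.5 to 82.5 mm when shut), slides towards +y over a lower runway, 60 mm above the underside.
- panel (a point): Centre of the flat panel's top face, at x = 0, y = -76, z = 75 mm of the box; axes as the box's. Four round wells of 49 mm diameter lie at x = +/-31, y = +/-31 mm from it. Each holds a lighter wood disc of 47.6 mm whose face lies 2 mm below the panel. They look alike; any one may be the catch, the other three are solid and never move.
- catch (a joint): How far the live disc is pressed in, in m: 0 at rest (its face 2 mm below the panel), 0.006 fully down. A spring resists with 2 N at first, 5 N fully down, and lifts it again. Beyond about 0.004 it frees the lid.
- lid_part (a joint): How far the lid has slid open along the box's +y, in m: 0 shut and locked, 0.055 fully open (stop). When the catch is pressed it springs ajar to about 0.02; from there it needs a push of about 2 N and stays where it is left.
- scoop (a point): Centre of the floor of the lid's square finger scoop, a pocket 50 x 50 mm, 10 mm deep with upright walls, sides parallel to the box's x and y. It lies 65 mm above the box's underside, 10 mm below the lid's top, at x = 0, y = 37 mm of the box while the lid is shut, and moves with the lid.
- jigger: Steel double jigger, 47 mm across, 94 mm high, loose, standing beyond the panel end of the box (about 70 mm from it). Origin: centre of its underside.
- shot_glass: Clear shot glass, 48 mm across, 61 mm high, loose, standing beyond the runway end of the box (about 70 mm from it). Origin: centre of its underside.
- cork_out: Wine cork standing on end, 23 mm across, 44 mm high, loose, on the worktop in front of the box, 40 to 50 mm from it. Origin: centre of its underside.
- stopper_in: Wood-capped cork stopper, 34 mm across, 46 mm high, loose, standing inside the box under the lid; it stays there. Origin: centre of its underside.
- cork_in: Wine cork 44 mm long, 23 mm thick, loose, lying inside the box under the lid; it stays there. Origin: centre of its underside.

How it is judged (in metres and radians):
On the way, in this order (a step that is already met when the one before it is completed fails the run):
1. the live disc is pressed in (more than 3 mm) (value of joint catch above 0.003 m), for 0.05 s.
2. the lid is pushed fully open (more than 48 of 55 mm) (value of joint lid_part above 0.048 m), for 0.1 s.
At the end, for the whole second after the job is handed in: The lid stands open by more than 48 of its 55 mm, the catch disc has come up again (within 1.5 mm), the stopper and cork lie in the box, and jigger, shot glass and outer cork are within 20 mm of where they stood (value of joint lid_part above 0.048 m and value of joint catch below 0.0015 m and height (world z) of stopper_in below 0.03 m and height (world z) of cork_in below 0.04 m and distance of each of jigger, shot_glass, cork_out from where it was at the start of the episode below 0.02 m); the robot touches nothing.
It fails at once if the jigger, the shot glass or the outer cork is lifted, carried or knocked away (moved more than 20 mm) (distance of any of jigger, shot_glass, cork_out from where it was at the start of the episode above 0.02 m).
It fails at once if the stopper or the cork inside the box is lifted (height (world z) of stopper_in above 0.03 m or height (world z) of cork_in above 0.04 m).
It also fails if it takes over 48 s, if anything falls off the work surface, if the arm or the gripper's body presses on something with over 40 N, if the wrist force passes 120 N, or if a joint passes its speed limit or range.

## Robot

A 6-joint arm with a two-finger parallel gripper is mounted at the origin on a cart in front of the work surface, level with it; the furniture and walls round the work are solid. World frame = base frame: x ahead of the robot, y to its left, z up, the work surface at z = 0. Lengths are in m, angles in degrees, forces in N, time in s.
With the tool pointing down it reaches from about 0.375 to 0.975 m from the base axis. Payload 3.8 kg.
Tool frame: the origin (TCP) lies at the very end of the fingers, on their centre line; the grasp point (between the pads) lies 19 mm behind it; z points along the fingers, y is the line along which they close (so a half turn about z gives the same grasp; the last joint's range is limited). The gripper opens to 88 mm and grips with 3 to 60 N. Pads are 18 mm wide; open, the fingers measure 123 mm over their backs; the gripper's body (75 mm by 187 mm) begins 45 mm behind the grasp point.
Start: joints at [-74.421, 15.12, 91.902, -0, 72.978, -2.114], TCP at [0.205, -0.643, 0.239] pointing down, gripper open.
Joint ranges: [-150.88, 150.88], [-54.13, 125.18], [17.81, 147.31], [-75.09, 255.09], [0, 152.58], [-146.25, 146.25]. Speed limits (degrees/s): [147.25, 147.25, 180, 180, 180, 180].

## Interface

Orientations are given as a 3x3 rotation matrix whose columns are the frame's x, y, z axes.
In Python, from workcell import arm, grab_frame, calibration, job gives the robot as it stands.
- The arm moves only by the shell command python3 -m pendant 'ROWS' [FORCE]. ROWS is JSON, a list that holds one entry, the list of rows, each a list of 7 numbers: the turn, a rotation vector about the tool's x, y, z in rad, then the shift along the tool's x, y, z in mm, then the closure, from 0 (fully open) to 1 (shut). A call has 1 to 8 rows; each row shifts and turns the commanded pose from where the row before left it, along the tool's axes as they then stand; what a row does not reach is not made up. A row lasts 1/8 s, in which the tool goes at most 62.5 mm and 10.7 degrees, less where a joint would pass 70% of its speed; a pose out of reach is approached as far as the arm can. A call with a gripper value outside its range is refused whole. The fingers move at their own pace and stop on an object; FORCE is the grip in N (left out, the last holds). Time passes only in rows, so rows that do not move let the fingers close. It gives the time, the measured TCP pose, the force and the opening at its end, in the units of the state.
- arm.get_obs(): the state, without advancing time (a new reading comes with each control period).
- grab_frame(name): name is "scene" or "top"; returns the picture (420x560x3 uint8, red, green, blue); there is no depth.
- calibration(name): a dict with "fovy" (degrees; the focal length in pixels is half the picture's height over the tangent of half this angle, whatever the lens; pixels are square), "cx", "cy" (the principal point, pixels), "D" ([k1, k2, p1, p2, k3] as OpenCV has them; the pictures are not rectified), "position" and "rotation" of the camera in the world. Camera axes: x right, y up, looking along -z (the intrinsics and any distortion apply to the point x, -y, -z); pixel columns grow to the right and rows downward; lengths in m; the calibration is good to about 2 mm. A picture is of the moment at which its call begins. calibration takes no time and is no camera call.
- job.close_job(): hands the job in, once; it reports no verdict.
The state is a dict: "time": time; "joint_positions": joint angles; "qvel": joint speeds; "joint_torque": joint torques, N m; "eef_pos": TCP position; "eef_rot": TCP orientation; "force": force on the tool from outside, world axes, zero at the start; "ft_torque": the same for the moment, N m; "grip_width": opening from 0.0 (shut) to 1.0 (fully open).
Only numpy, scipy, OpenCV 4.12 (cv2) and the standard library are available. Lean on these libraries where they do the work, as an engineer would, in place of code of your own. Each camera call takes 0.05 s, during which the arm holds its last target. There are 200 camera calls.

## Working session

There is one attempt and no reset: what is moved stays moved. The work goes in short steps, Python scripts to look and compute and a shell command to move; the robot and the scene stay as the last step left them, time stands still between calls to the robot, and variables do not carry over. Pictures are saved under pics/ and viewed, on a budget of 10 in all, crops included, one or two more only if the job needs it, and the job is handed in when it is done.

```bash
mkdir -p pics; python3 - <<'E'
from workcell import arm, grab_frame, calibration
import cv2
for n in("scene","top"):
    cv2.imwrite(f"pics/{n}0.png",grab_frame(n)[:,:,::-1]); print(n,calibration(n))
o=arm.get_obs();print(o)
E
```

```text
scene {'fovy': 42.89075257700824, 'cx': 276.1236176859293, 'cy': 214.73244590257033, 'D': array([0.04586301, 0.        , 0.        , 0.        , 0.        ]), 'position': array([-0.40481773, -0.50592853,  0.5274188 ]), 'rotation': array([[ 0.51480296,  0.35516218, -0.78028055],
       [-0.85711539,  0.19390418, -0.47723618],
       [-0.01819659,  0.91447307,  0.40423742]])}
top {'fovy': 56.827610724108084, 'cx': 273.6863059230717, 'cy': 201.9886154937138, 'D': array([-0.07475917,  0.        ,  0.        ,  0.        ,  0.        ]), 'position': array([0.27962684, 0.04141524, 1.05458049]), 'rotation': array([[ 0.01099307,  0.98260754, -0.18536873],
       [-0.99991866,  0.01200127,  0.0043177 ],
       [ 0.00646727,  0.18530619,  0.98265955]])}
{'time': 0.1, 'joint_positions': array([-7.44222052e+01,  1.51666652e+01,  9.19710438e+01, -2.03727108e-03,
        7.29792852e+01, -2.11457157e+00]), 'qvel': array([-0.00646861,  0.00777192, -0.13021341, -0.00961917,  0.02049584,
       -0.00498643]), 'joint_torque': array([-1.06115396e-03, -5.03621793e+01, -3.58070183e+01,  7.28698773e-02,
        2.33010954e-02, -5.43875592e-05]), 'eef_pos': array([ 0.2049494 , -0.64246784,  0.23751357]), 'eef_rot': array([[ 9.52698818e-01,  3.03915489e-01, -5.81104734e-04],
       [ 3.03916041e-01, -9.52696807e-01,  1.95779558e-03],
       [ 4.13877771e-05, -2.04179659e-03, -9.99997915e-01]]), 'force': array([ 0.08794851,  0.30088403, -0.33857311]), 'ft_torque': array([ 0.02024209, -0.01311854, -0.00027297]), 'grip_width': 1.0019528907320303}
```

View pics/top0.png

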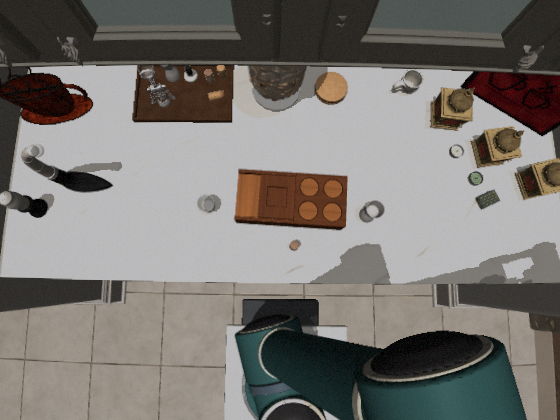

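View pics/scene0.png

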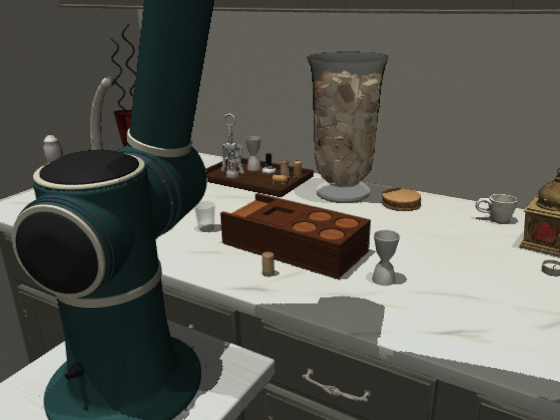

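The top view shows the box at about (237–348, 169–229), with discs near (309,187), (332,188), (308,210) and (331,211). The scoop is near (277,197), the shot glass at (208,203), the jigger at (372,211) and the cork at (294,245). The scene view agrees: box at about (222–369, 198–268), runway end to the left.

```bash
cat > h.py <<'E'
import numpy as np, cv2
from workcell import arm, grab_frame, calibration
def ray(n,uv,z):
    c=calibration(n); f=210/np.tan(np.radians(c['fovy']/2))
    K=np.array([[f,0,c['cx']],[0,f,c['cy']],[0,0,1]])
    p=cv2.undistortPoints(np.array(uv,float).reshape(-1,1,2),K,c['D'])[:,0]
    d=np.c_[p[:,0],-p[:,1],-np.ones(len(p))]@c['rotation'].T
    return c['position']+d*((z-c['position'][2])/d[:,2])[:,None]
E
python3 - <<'E'
from h import *
im=cv2.imread('pics/top0.png')
for u,v in [(309,187),(332,188),(308,210),(331,211),(320,199),(320,178),(285,205),(277,197)]: print((u,v),im[v,u])
# discs: brightness threshold in the panel area
def discs(n,roi,cents,z):
    im=cv2.imread(f'pics/{n}0.png'); x0,y0,x1,y1=roi
    g=cv2.resize(im[y0:y1,x0:x1],None,fx=8,fy=8,interpolation=cv2.INTER_CUBIC)[:,:,1]
    t,m=cv2.threshold(g,0,255,cv2.THRESH_BINARY+cv2.THRESH_OTSU)
    m=cv2.morphologyEx(m,cv2.MORPH_OPEN,np.ones((15,15)))
    cs,_=cv2.findContours(m,cv2.RETR_LIST,cv2.CHAIN_APPROX_NONE)
    print(n,'otsu',t)
    for c in cs:
        if cv2.contourArea(c)<4000: continue
        (u,v),s,a=cv2.fitEllipse(c); u=(u+.5)/8-.5+x0; v=(v+.5)/8-.5+y0
        print(np.round([u,v,s[0]/8,s[1]/8],2),ray(n,[(u,v)],z)[0].round(4))
    cv2.imwrite(f'pics/{n}_m.png',np.hstack([g,m]))
discs('top',(298,174,344,226),0,.073)
discs('scene',(285,204,362,246),0,.073)
E
```

```text
(309, 187) [ 47  84 136]
(332, 188) [ 45  80 133]
(308, 210) [ 46  82 133]
(331, 211) [ 44  85 136]
(320, 199) [30 49 91]
(320, 178) [ 38  57 100]
(285, 205) [34 57 97]
(277, 197) [29 52 93]
top otsu 70.0
[331.68 211.78  17.22  17.82] [ 0.441  -0.1121  0.073 ]
[307.65 210.24  17.34  17.74] [ 0.4443 -0.0503  0.073 ]
[332.66 188.4   16.96  17.58] [ 0.5026 -0.1157  0.073 ]
[308.87 186.68  16.83  17.57] [ 0.5064 -0.0538  0.073 ]
scene otsu 126.0
[349.7  208.92  10.96  70.87] [ 0.5742 -0.092   0.073 ]
```

Disc centres are 62 mm apart, as they must be. That puts the panel centre at (0.4736, -0.083) and yaw at about -3.3°. Next I move over the nearest disc with the fingers shut.

```bash
python3 -m pendant '[[[0,0,0,24,-27,0,1],[0,0,0,24,-27,0,1],[0,0,0,24,-27,0,1],[0,0,0,24,-27,0,1],[0,0,0,24,-27,0,1],[0,0,0,24,-27,0,1],[0,0,0,24,-27,0,1],[0,0,0,24,-27,0,1]]]' 10
python3 -m pendant '[[[0,0,0,24,-27,0,1],[0,0,0,24,-27,0,1],[0,0,0,24,-27,0,1],[0,0,0,24,-27,0,1],[0,0,0,24,-27,0,1],[0,0,0,24,-27,0,1],[0,0,0,24,-27,0,1],[0,0,0,24,-27,0,1]]]'
python3 -m pendant '[[[0,0,0.122,0,0,20,1],[0,0,0.122,0,0,20,1],[0,0,0.122,0,0,20,1],[0,0,0,0,0,20,1],[0,0,0,0,0,0,1],[0,0,0,0,0,0,1]]]'
python3 - <<'E'
from h import *
o=arm.get_obs();R=o['eef_rot'];print(o['eef_pos'],R)
print(R.T@(np.array([.441,-.1121,.080])-o['eef_pos'])*1000)
E
```

```text
time: 1.1
eef_pos: [0.3225, -0.3775, 0.2382]
eef_rot: [[0.953, 0.304, -0.0], [0.304, -0.953, 0.001], [-0.0, -0.001, -1.0]]
force: [0.7, -0.3, 0.5]
grip_width: 0.113
time: 2.1
eef_pos: [0.4397, -0.1136, 0.2384]
eef_rot: [[0.953, 0.304, -0.0], [0.304, -0.953, 0.0], [-0.0, -0.0, -1.0]]
force: [0.3, -0.0, 0.8]
grip_width: 0.009
time: 2.85
eef_pos: [0.4399, -0.1149, 0.1592]
eef_rot: [[0.998, -0.057, 0.0], [-0.057, -0.998, -0.0], [0.0, 0.0, -1.0]]
force: [-0.1, -0.7, 0.1]
grip_width: 0.004
[ 0.43989273 -0.11488005  0.15918598] [[ 9.98365679e-01 -5.71476157e-02  3.47860856e-04]
 [-5.71475791e-02 -9.98365735e-01 -1.14376763e-04]
 [ 3.53828718e-04  9.43104287e-05 -9.99999933e-01]]
[ 0.91857337 -2.84625269 79.1860443 ]
```

```bash
python3 -m pendant '[[[0,0,0,1,-3,25,1],[0,0,0,0,0,25,1],[0,0,0,0,0,20,1],[0,0,0,0,0,10,1],[0,0,0,0,0,0,1],[0,0,0,0,0,0,1]]]'
python3 -m pendant '[[[0,0,0,0,0,2,1],[0,0,0,0,0,2,1],[0,0,0,0,0,1,1],[0,0,0,0,0,0,1]]]'
python3 -m pendant '[[[0,0,0,0,0,1,1],[0,0,0,0,0,0,1]]]'
python3 -m pendant '[[[0,0,0,0,0,1,1],[0,0,0,0,0,0,1]]]'
```

```text
time: 3.6
eef_pos: [0.4418, -0.1122, 0.0798]
eef_rot: [[0.998, -0.057, 0.002], [-0.057, -0.998, -0.001], [0.002, 0.0, -1.0]]
force: [-0.1, -0.3, -0.3]
grip_width: 0.004
time: 4.1
eef_pos: [0.4408, -0.1118, 0.0736]
eef_rot: [[0.998, -0.057, -0.0], [-0.057, -0.998, 0.0], [-0.0, -0.0, -1.0]]
force: [0.4, -0.6, 0.2]
grip_width: 0.005
time: 4.35
eef_pos: [0.4409, -0.1119, 0.0729]
eef_rot: [[0.998, -0.057, -0.0], [-0.057, -0.998, 0.0], [-0.0, -0.0, -1.0]]
force: [-0.4, 0.2, 3.4]
grip_width: 0.004
time: 4.6
eef_pos: [0.4409, -0.1119, 0.0718]
eef_rot: [[0.998, -0.057, 0.0], [-0.057, -0.998, -0.0], [0.0, 0.0, -1.0]]
force: [-1.1, 1.5, 2.9]
grip_width: 0.005
```

Contact came at 0.073 with low force after it, so this disc seems to give. I'll press further.

```bash
python3 -m pendant '[[[0,0,0,0,0,1,1],[0,0,0,0,0,0,1]]]'
python3 -m pendant '[[[0,0,0,0,0,1,1],[0,0,0,0,0,0,1]]]'
```

```text
time: 4.85
eef_pos: [0.4409, -0.1119, 0.0707]
eef_rot: [[0.998, -0.057, 0.0], [-0.057, -0.998, -0.0], [0.0, 0.0, -1.0]]
force: [-1.0, -0.9, 3.8]
grip_width: 0.008
time: 5.1
eef_pos: [0.4409, -0.1119, 0.0696]
eef_rot: [[0.998, -0.057, 0.0], [-0.057, -0.998, -0.0], [0.0, 0.0, -1.0]]
force: [-0.5, -0.6, 2.5]
grip_width: 0.005
```

It is the live disc: 3.4 mm in at 3–4 N. I'll press to about 5.5 mm, hold, then retreat and look.

```bash
python3 -m pendant '[[[0,0,0,0,0,1,1],[0,0,0,0,0,1,1],[0,0,0,0,0,0,1],[0,0,0,0,0,0,1],[0,0,0,0,0,0,1]]]'
python3 -m pendant '[[[0,0,0,0,0,-10,1],[0,0,0,0,0,-30,1],[0,0,0,0,0,-60,1],[0,0,0,-20,50,-40,1],[0,0,0,-20,60,0,1],[0,0,0,0,60,0,1],[0,0,0,0,60,0,1],[0,0,0,0,0,0,1]]]'
python3 - <<'E'
from h import *
im=grab_frame('top')[:,:,::-1]; cv2.imwrite('pics/top1.png',im)
cv2.imwrite('pics/top1z.png',cv2.resize(im[150:260,190:390],None,fx=4,fy=4,interpolation=cv2.INTER_CUBIC))
E
```

```text
time: 5.72
eef_pos: [0.4409, -0.1119, 0.0678]
eef_rot: [[0.998, -0.057, 0.0], [-0.057, -0.998, -0.0], [0.0, 0.0, -1.0]]
force: [-1.2, -0.6, 4.2]
grip_width: 0.008
time: 6.72
eef_pos: [0.3889, -0.3385, 0.205]
eef_rot: [[0.998, -0.062, -0.0], [-0.062, -0.998, -0.001], [0.0, 0.001, -1.0]]
force: [0.2, -0.1, -0.2]
grip_width: 0.003
```

View pics/top1z.png

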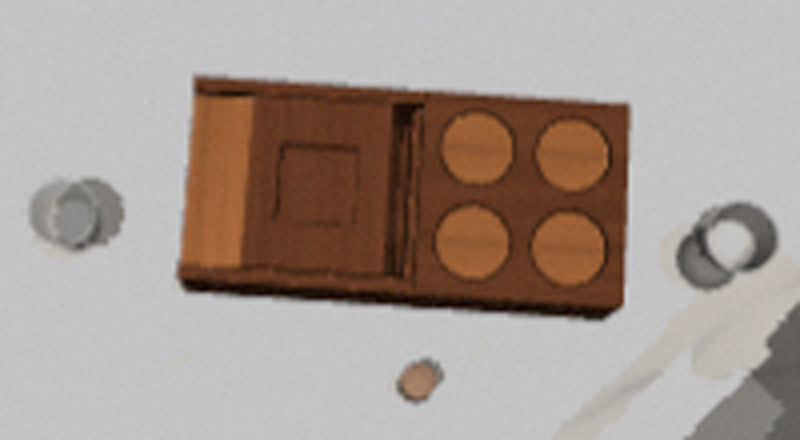

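The lid is ajar. The scoop rim corners in the crop are (280,144), (358,148), (354,226) and (275,222). Jigger, glass and cork have not moved.

```bash
python3 - <<'E'
from h import *
q=np.array([(280,144),(358,148),(354,226),(275,222)],float)
uv=(q+.5)/4-.5+[190,150]
P=ray('top',uv,.075); c=P.mean(0)
print(P.round(4),c); yb=np.array([.0572,.9984]); pc=np.array([.4736,-.083])
print('sides',[np.linalg.norm(P[i]-P[i-1]).round(4) for i in range(4)])
d=c[:2]-pc; print('lid',d@yb-.113,'x',d@[.9984,-.0572])
o=arm.get_obs();R=o['eef_rot'];print(o['eef_pos'])
print(R.T@(np.r_[c[:2],.205]-o['eef_pos'])*1000)
E
```

```text
[[0.5071 0.074  0.075 ]
 [0.505  0.0235 0.075 ]
 [0.4538 0.0256 0.075 ]
 [0.4558 0.0763 0.075 ]] [0.4804099  0.04983902 0.075     ]
sides [np.float64(0.0514), np.float64(0.0505), np.float64(0.0513), np.float64(0.0507)]
lid 0.020016005554829033 x -0.0007993854371234814
[ 0.38894736 -0.33631188  0.20467842]
[ 6.78653324e+01 -3.90988883e+02  7.60391545e-02]
```

```bash
python3 -m pendant '[[[0,0,0,8,-49,0,1],[0,0,0,8,-49,0,1],[0,0,0,8,-49,0,1],[0,0,0,9,-49,0,1],[0,0,0,9,-49,0,1],[0,0,0,9,-49,0,1],[0,0,0,9,-49,0,1],[0,0,0,8,-48,0,1]]]'
python3 -m pendant '[[[0,0,0,0,0,30,1],[0,0,0,0,0,30,1],[0,0,0,0,0,30,1],[0,0,0,0,0,20,1],[0,0,0,0,0,0,1],[0,0,0,0,0,0,1]]]'
python3 - <<'E'
from h import *
o=arm.get_obs();R=o['eef_rot'];print(o['eef_pos'],R[:,0])
print(R.T@(np.array([.4804,.0498,.068])-o['eef_pos'])*1000)
E
```

```text
time: 7.78
eef_pos: [0.4787, 0.0545, 0.2049]
eef_rot: [[0.998, -0.055, -0.0], [-0.055, -0.998, 0.001], [-0.0, -0.001, -1.0]]
force: [0.7, 0.2, -0.8]
grip_width: 0.011
time: 8.52
eef_pos: [0.4798, 0.052, 0.0958]
eef_rot: [[0.998, -0.056, 0.001], [-0.056, -0.998, 0.0], [0.001, -0.0, -1.0]]
force: [0.3, -0.7, 0.6]
grip_width: 0.006
[0.47984858 0.05204042 0.09575851] [ 9.98422002e-01 -5.61515003e-02  7.17116841e-04]
[ 0.65644786  2.21438361 27.75831769]
```

```bash
python3 -m pendant '[[[0,0,0,0.5,2,6,1],[0,0,0,0,0,8,1],[0,0,0,0,0,7,1],[0,0,0,0,0,0,1],[0,0,0,0,0,0,1]]]'
python3 -m pendant '[[[0,0,0,0,0,3,1],[0,0,0,0,0,2.5,1],[0,0,0,0,0,0,1],[0,0,0,0,0,0,1]]]'
```

```text
time: 9.15
eef_pos: [0.4802, 0.0492, 0.0738]
eef_rot: [[0.998, -0.057, -0.0], [-0.057, -0.998, -0.0], [-0.0, 0.0, -1.0]]
force: [-0.4, 0.7, -0.2]
grip_width: 0.006
time: 9.65
eef_pos: [0.4803, 0.0493, 0.0685]
eef_rot: [[0.998, -0.057, 0.0], [-0.057, -0.998, 0.0], [0.0, -0.0, -1.0]]
force: [0.8, -0.2, 0.5]
grip_width: 0.007
```

I'm inside the pocket with no contact force. Now the push along +y of the box (tool -y).

```bash
python3 -m pendant '[[[0,0,0,0,-5,0,1],[0,0,0,0,-5,0,1],[0,0,0,0,-6,0,1],[0,0,0,0,-6,0,1],[0,0,0,0,-6,0,1],[0,0,0,0,-6,0,1],[0,0,0,0,-5,0,1],[0,0,0,0,0,0,1]]]'
python3 -m pendant '[[[0,0,0,0,-2,0,1],[0,0,0,0,-1,0,1],[0,0,0,0,0,0,1],[0,0,0,0,0,0,1]]]'
```

```text
time: 10.65
eef_pos: [0.4824, 0.0887, 0.0684]
eef_rot: [[0.998, -0.057, -0.0], [-0.057, -0.998, 0.0], [-0.0, -0.0, -1.0]]
force: [0.6, -0.2, -0.4]
grip_width: 0.007
time: 11.15
eef_pos: [0.4825, 0.0911, 0.0684]
eef_rot: [[0.998, -0.057, -0.0], [-0.057, -0.998, 0.0], [-0.0, -0.0, -1.0]]
force: [0.4, -1.8, -0.5]
grip_width: 0.004
```

```bash
python3 -m pendant '[[[0,0,0,0,-1,0,1],[0,0,0,0,0,0,1]]]'
python3 -m pendant '[[[0,0,0,0,-1,0,1],[0,0,0,0,0,0,1]]]'
python3 -m pendant '[[[0,0,0,0,-1,0,1],[0,0,0,0,0,0,1]]]'
```

```text
time: 11.4
eef_pos: [0.4826, 0.0922, 0.0684]
eef_rot: [[0.998, -0.057, -0.0], [-0.057, -0.998, -0.0], [-0.0, 0.0, -1.0]]
force: [-0.2, -1.6, 0.2]
grip_width: 0.002
time: 11.65
eef_pos: [0.4827, 0.0932, 0.0684]
eef_rot: [[0.998, -0.057, -0.0], [-0.057, -0.998, -0.0], [-0.0, 0.0, -1.0]]
force: [-0.9, -1.3, -0.4]
grip_width: 0.007
time: 11.9
eef_pos: [0.4827, 0.0943, 0.0684]
eef_rot: [[0.998, -0.057, -0.0], [-0.057, -0.998, 0.0], [-0.0, -0.0, -1.0]]
force: [-0.1, -1.4, 0.0]
grip_width: 0.009
```

```bash
python3 -m pendant '[[[0,0,0,0,-1,0,1],[0,0,0,0,-1,0,1],[0,0,0,0,0,0,1]]]'
python3 -m pendant '[[[0,0,0,0,-1,0,1],[0,0,0,0,-1,0,1],[0,0,0,0,0,0,1]]]'
```

```text
time: 12.28
eef_pos: [0.4828, 0.0963, 0.0684]
eef_rot: [[0.998, -0.057, -0.0], [-0.057, -0.998, 0.0], [-0.0, -0.0, -1.0]]
force: [-0.9, -1.8, 0.0]
grip_width: 0.004
time: 12.65
eef_pos: [0.4829, 0.0975, 0.0684]
eef_rot: [[0.998, -0.057, -0.0], [-0.057, -0.998, -0.001], [-0.0, 0.001, -1.0]]
force: [-1.7, -4.8, -0.9]
grip_width: 0.008
```

```bash
python3 -m pendant '[[[0,0,0,0,-1,0,1],[0,0,0,0,0,0,1]]]'
python3 -m pendant '[[[0,0,0,0,7,0,1],[0,0,0,0,0,0,1],[0,0,0,0,0,-20,1],[0,0,0,0,0,-50,1],[0,0,0,0,0,-60,1],[0,0,0,0,30,0,1],[0,0,0,0,50,0,1],[0,0,0,0,50,0,1]]]'
python3 -m pendant '[[[0,0,0,-10,50,0,1],[0,0,0,-20,50,0,1],[0,0,0,-20,50,0,1],[0,0,0,-20,50,0,1],[0,0,0,-20,50,0,1],[0,0,0,0,50,0,1],[0,0,0,0,0,0,1],[0,0,0,0,0,0,1]]]'
python3 - <<'E'
from h import *
im=grab_frame('top')[:,:,::-1]; cv2.imwrite('pics/top2.png',im)
cv2.imwrite('pics/top2z.png',cv2.resize(im[150:260,190:390],None,fx=4,fy=4,interpolation=cv2.INTER_CUBIC))
a=cv2.imread('pics/top0.png')
d=cv2.absdiff(a,im.copy()).max(2)
for n,(x,y) in dict(glass=(208,203),jigger=(372,211),cork=(294,245)).items(): print(n,d[y-12:y+12,x-14:x+14].max())
E
```

```text
time: 12.9
eef_pos: [0.4829, 0.0978, 0.0684]
eef_rot: [[0.998, -0.056, -0.0], [-0.056, -0.998, -0.003], [-0.0, 0.003, -1.0]]
force: [-0.8, -7.7, 0.5]
grip_width: 0.008
time: 13.9
eef_pos: [0.4756, -0.0382, 0.1992]
eef_rot: [[0.998, -0.056, 0.002], [-0.056, -0.998, 0.001], [0.002, -0.001, -1.0]]
force: [0.3, -0.7, 0.9]
grip_width: 0.009
time: 14.9
eef_pos: [0.3683, -0.3314, 0.1983]
eef_rot: [[0.998, -0.058, 0.0], [-0.058, -0.998, 0.001], [-0.0, -0.001, -1.0]]
force: [0.3, -0.1, -0.2]
grip_width: 0.004
glass 16
jigger 16
cork 15
```

View pics/top2z.png

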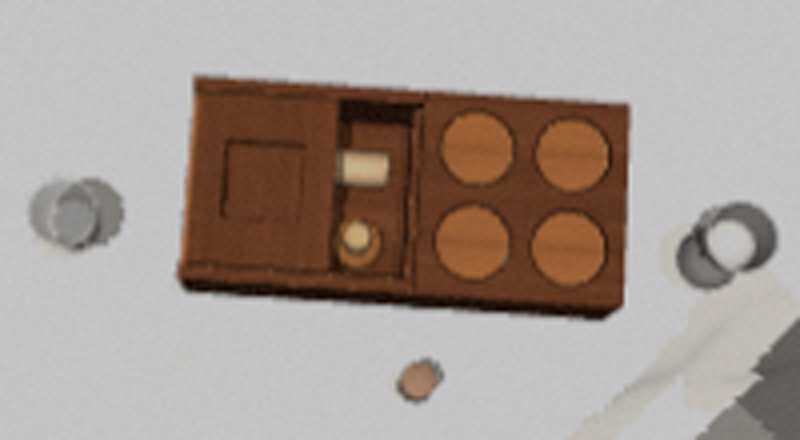

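The scoop rim has shifted 54 crop pixels, from (280,144) to (226,139). That is about 35 mm, so the lid stands near 55 mm. The cork and stopper are visible inside the box, and the objects outside are unchanged.

```bash
python3 -c "
from workcell import job
print(job.close_job())"
```

```text
the job is handed in; nothing more can be done
None
```

The lid is open to its stop, and I handed the job in at about 15 s of the 48 s allowed; the hand-in reports no verdict.

- **Catch:** The first disc I tried, the near one towards the jigger, was the live one. I pressed it about 5 mm in at roughly 4 N, and the lid sprang ajar by a measured 20 mm.
- **Lid:** I pushed it by the scoop until it met the stop, where the force rose to about 8 N. In the last picture the scoop has moved about 35 mm further, so the lid stands open by about 55 mm.
- **Other objects:** The jigger, shot glass and outer cork look the same as at the start, with only picture noise between the two images. The stopper and cork are visible in the box.
- **Robot:** The arm is clear of everything, with the force reading near zero.

I did not measure directly that the catch disc has come back up; in the last picture it looks like the other three. The scene camera gave no usable disc fit, so positions came from the top view alone. They agreed with the given sizes (62 mm between discs, about 51 mm across the scoop) and with the contact heights.

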